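Open the square jar in the bottle rack

ROBOT

A 6-joint arm with a two-finger parallel gripper is mounted at the origin on the work surface. World frame = base frame: x ahead of the robot, y to its left, z up, the work surface at z = 0. Lengths are in m, angles in rad, forces in N, time in s.
With the tool pointing down it reaches from about 0.25 to 0.8 m from the base axis. Payload 3.9 kg.
Tool frame: the origin (TCP) lies midway between the tips of the shut fingers; the grasp point (between the pads) lies 19 mm behind it (env.grip_point_offset is the distance from the TCP to the grasp point, in m); z points along the fingers, y is the line along which they close (so a half turn about z gives the same grasp; the last joint's range is limited). The gripper opens to 85 mm and grips with 20 to 120 N. Pads are 22 mm wide; open, the fingers measure 114 mm over their backs; the gripper's body (76 mm by 85 mm) begins 54 mm behind the grasp point. The pads swing forward as they close: fully open they stand 13 mm farther back than shut.
Start: joints at [-1.18, 0.26, -0.138, 1.173, 0, 1.571], TCP at [0.2, -0.485, 0.231] pointing down, gripper open.
Joint ranges: [-2.78, 2.78], [-0.83, 1.72], [-1.28, 1.37], [-1.9, 2.12], [-1.57, 1.48], [-3.14, 3.14]. Speed limits (rad/s): [2.57, 2.57, 3.14, 3.14, 3.14, 3.14].

INTERFACE

Orientations are given as a rotation vector (axis times angle).
In Python, from bench import env gives the robot as it stands.
- The arm moves only by the tool send_rows, never from a script. Its argument "moves" is a list of rows, each an object of numbers: "dx", "dy", "dz": the shift along the tool's x, y, z in m; "wx", "wy", "wz": the turn, a rotation vector about the tool's x, y, z in degrees. In form: [{"dx": .., "dy": .., "dz": .., "wx": .., "wy": .., "wz": ..}, ...]. A call has 1 to 20 rows; each row shifts and turns the commanded pose from where the row before left it, along the tool's axes as they then stand; what a row does not reach is not made up. A row lasts 1/12 s, in which the tool goes at most 41.7 mm and 7.16 degrees, less where a joint would pass 70% of its speed; a pose out of reach is approached as far as the arm can. A call with a gripper value outside its range is refused whole. "gripper" is the finger opening in m, from 0 to 0.0854, set as the call begins (left out, the last holds). The fingers move at their own pace and stop on an object; "squeeze" is the grip in N (left out, the last holds). Time passes only in rows, so rows that do not move let the fingers close. It gives the time, the measured TCP pose, the force, the opening and the grip force at its end, in the units of the state.
- env.read_state(): the state, without advancing time (a new reading comes with each control period).
- env.snapshot(name): name is "scene" or "top"; returns a dict with "frame" (384x512x3 uint8, red, green, blue), "depth" (384x512 float32, m along the optical axis (not along the pixel's ray), 0 where there is no reading), "K" (3x3 intrinsics, pixels), "dist" ([k1, k2, p1, p2, k3] as OpenCV has them; the pictures are not rectified), "origin" and "rotation" of the camera in the world. Camera axes: x right, y down, z forward; pixel columns grow to the right and rows downward; lengths in m; the calibration is good to about 2 mm. A picture is of the moment at which its call begins.
- env.finish_job(): hands the job in; it is judged then, once.
Trained networks look in a picture, given as the dict that the camera call returned (one of the last four; its "shot" number tells which), for a name from the list of things; names that differ only in an ending like _2 or _b are one class to them, and where a whole thing is asked for, a point or a joint stands for the part that bears it (a point fixed in the world has none). Each returns a list of dicts, best first, with "p" (0 to 1); they miss things now and then, are a little off and sometimes report something else, mostly with a low value. They report only what shows in the picture. A call takes as long as a camera call.
- env.boxes_of(picture, name): "position" ([x, y, z] in m, in world coordinates, good to about 4 mm: the middle of the surface that is visible of it).
The state is a dict: "t": time; "joints": joint angles; "joint_velocities": joint speeds; "effort": joint torques, N m; "position": TCP position; "tcp_rot": TCP orientation; "ft_force": force on the tool from outside, world axes, zero at the start; "ft_torque": the same for the moment, N m; "gripper_width": opening from 0.0 (shut) to 1.0 (fully open); "grasp_force": force on a finger pad.
Only numpy, scipy, OpenCV 4.12 (cv2) and the standard library are available. Lean on these libraries where they do the work, as an engineer would, in place of code of your own. Each camera call takes 0.05 s, during which the arm holds its last target. There are 200 camera calls.

TASK

Stand the square white jar, upright and right down, in the empty middle bay of the wooden bottle rack so that it cannot turn, then unscrew its tight black cap (anticlockwise, the usual way) with the jar staying braced there. As soon as the thread lets go, lift the cap straight off and finish still holding it level and still, centred just above the open mouth, about a finger or two's breadth (roughly 10 to 40 mm) clear of the rim. Leave everything else on the bench and in the rack where it is.

Things in the scene. Friction and masses are not known exactly. Their poses are not given: they have to be found in the camera images.
- jar: White plastic jar with a SQUARE body, 66 x 66 mm, 82 mm high, round shoulder to 91 mm, neck 44 mm wide; 119 mm high with its cap on. 0.3 to 0.65 kg, loose, on the bench at the robot's right. Origin: centre of the underside; z up, x and y square to the sides. It may be carried by the body or by its tight cap. Standing free on the bench it can turn along with the cap.
- mouth (a point): Centre of the open mouth, level with the jar's rim, 110 mm above the jar's underside; axes as the jar's.
- cap: Black ribbed screw cap of the square jar, 60 mm wide, 24 mm high, screwed on tight. Origin: centre of the lower edge of its skirt, 95 mm above the jar's underside when screwed on; z up. Turning it takes 0.3 to 0.6 N m; a springy liner inside presses it up with about 20 N and it may rise 3 mm while unscrewed. Until the thread lets go, pulling it up lifts the whole jar.
- cap_top (a point): Centre of the cap's top face; a moulded bar on top points along its x axis. Screwed tight, this axis is within 12 degrees of the jar's x axis. Turned 80 to 105 degrees anticlockwise (seen from above) the two lugs inside come free: the cap lifts straight off anywhere from 92 to 140 degrees anticlockwise of the jar's x axis; farther, unlifted, it meets the next thread.
- rack: Timber bottle rack screwed to the bench, 96 x 264 x 55 mm high: three open-topped bays 72 x 72 mm in a row along its y axis, 84 mm apart, floor 8 mm and walls 12 mm thick. The middle bay is empty; a clay pot stands in the +y bay and a tin in the -y bay, neither higher than the walls. Origin: centre of the underside; z up.
- bay (a point): Centre of the floor of the empty middle bay, 8 mm above the bench, axes as the rack's. The jar fits in any of its four square orientations with 3 mm to spare on each side.
- round_tub: ROUND white tub with the same black cap, 70 mm wide, 118 mm high: a bystander. Origin: centre of the underside.
- pot: Small clay pot, 68 mm wide, 47 mm high, standing in the rack's +y bay: a bystander. Origin: centre of the underside.
- tin: Short metal tin, 65 mm wide, 46 mm high, standing in the rack's -y bay: a bystander. Origin: centre of the underside.
- dibber: Wooden dibber, 205 mm long, 26 mm thick, lying beyond the rack: a bystander. Origin on the bench under its middle.
- pot_stack: Stack of black plastic pots, 87 mm wide, 111 mm high, at the left: a bystander. Origin: centre of the underside.
- snips: Pruning snips, 170 mm long, 13 mm thick, lying between the jar and the rack, nearer the robot: a bystander. Origin on the bench at its pivot.

How it is judged:
By the outcome, as a careful person would: the job done as asked, in the order asked, and still so for the second after the job is handed in, while the arm keeps its last pose, push and grip.
It also fails if it takes over 45 s, if anything falls off the work surface, if the arm or the gripper's body presses on something with over 40 N, if the wrist force passes 120 N, or if a joint passes its speed limit or range.

## Working session

There is one attempt and no reset: what is moved stays moved. The work goes in short steps, Python scripts to look and compute and a tool call to move; the robot and the scene stay as the last step left them, time stands still between calls to the robot, and variables do not carry over. Pictures are saved under pics/ and viewed, at most 10 in all, crops included, and the job is handed in when it is done.

Besides the shell and the picture viewer there is one more tool, called as name([rows], argument=value, ...), one row to a line, values as JSON. send_rows: Moves the arm, as the interface text tells. Its arguments: {"type":"object","properties":{"moves":{"type":"array","items":{"type":"object","properties":{"dx":{"type":"number"},"dy":{"type":"number"},"dz":{"type":"number"},"wx":{"type":"number"},"wy":{"type":"number"},"wz":{"type":"number"}}}},"gripper":{"type":"number"},"squeeze":{"type":"number"}},"required":["moves"]}

```bash
ls; mkdir -p pics; cat > h.py <<'E'
import numpy as np, cv2
from bench import env
def cloud(s):
    h,w=s["depth"].shape
    u,v=np.meshgrid(np.arange(w),np.arange(h))
    p=cv2.undistortPoints(np.stack([u,v],-1).reshape(-1,1,2).astype(np.float64),np.array(s["K"]),np.array(s["dist"])).reshape(h,w,2)
    d=s["depth"][...,None]
    c=np.concatenate([p*d,d],-1)
    P=c@np.array(s["rotation"]).T+np.array(s["origin"])
    P[s["depth"]<=0]=np.nan
    return P
def save(s,n): cv2.imwrite("pics/"+n+".png",s["frame"][...,::-1])
E
python3 - <<'E'
from h import *
for n in ["scene","top"]:
    s=env.snapshot(n); save(s,n+"0"); np.save(n+"0.npy",cloud(s)); print(n,s["origin"],np.round(s["rotation"],2).tolist())
    for t in ["jar","cap","cap_top","rack","bay","round_tub","pot","tin","snips"]:
        print(t,[(np.round(b["position"],3).tolist(),round(b["p"],2)) for b in env.boxes_of(s,t)[:3]])
print(env.read_state())
E
```

```text
picsTraceback (most recent call last):
  File "<stdin>", line 3, in <module>
  File "h.py", line 9, in cloud
    P=c@np.array(s["rotation"]).T+np.array(s["origin"])
      ~~~~~~~~~~~~~~~~~~~~~~~~~~~^~~~~~~~~~~~~~~~~~~~~~
ValueError: operands could not be broadcast together with shapes (384,512) (3,)
```

```bash
sed -i 's/np.array(s\["rotation"\]).T/cv2.Rodrigues(np.array(s["rotation"],float))[0].T/' h.py
python3 - <<'E'
from h import *
for n in ["scene","top"]:
    s=env.snapshot(n); save(s,n+"0"); np.save(n+"0.npy",cloud(s)); print(n,s["origin"],np.round(s["rotation"],2).tolist())
    for t in ["jar","cap","cap_top","rack","bay","round_tub","pot","tin","snips"]:
        print(t,[(np.round(b["position"],3).tolist(),round(b["p"],2)) for b in env.boxes_of(s,t)[:3]])
print(env.read_state())
E
```

```text
scene [1.19273768 0.21023105 0.81494184] [-1.61, -2.03, 0.76]
jar [([0.503, -0.231, 0.059], 0.85)]
cap [([0.483, -0.245, 0.122], 0.66), ([0.504, -0.233, 0.057], 0.56)]
cap_top [([0.487, -0.245, 0.123], 0.78)]
rack [([0.595, 0.221, 0.04], 0.96), ([0.608, 0.141, 0.054], 0.43)]
bay [([0.598, 0.225, 0.042], 0.69)]
round_tub [([0.648, -0.127, 0.08], 0.84)]
pot [([0.541, 0.301, 0.042], 0.58)]
tin [([0.61, 0.139, 0.054], 0.97)]
snips [([0.424, -0.094, 0.014], 0.77)]
top [0.52634889 0.08686844 1.27088417] [-2.19, 2.21, -0.07]
jar [([0.483, -0.231, 0.074], 0.64)]
cap [([0.476, -0.249, 0.12], 0.81)]
cap_top [([0.479, -0.247, 0.12], 0.7)]
rack [([0.582, 0.218, 0.045], 0.95), ([0.749, 0.07, 0.021], 0.52)]
bay [([0.581, 0.221, 0.037], 0.82)]
round_tub [([0.62, -0.131, 0.114], 0.58)]
pot [([0.552, 0.306, 0.034], 0.81)]
tin [([0.608, 0.138, 0.058], 0.68)]
snips [([0.412, -0.095, 0.01], 0.81), ([0.552, 0.309, 0.034], 0.29)]
{'t': 1.05, 'joints': array([-1.17997284e+00,  2.59980810e-01, -1.38074748e-01,  1.17267424e+00,
        8.85710297e-06,  1.57079104e+00]), 'joint_velocities': array([-2.03138075e-03,  9.87616030e-04,  8.99069558e-05,  3.06878045e-04,
        2.82342668e-04, -1.12592390e-03]), 'effort': array([ 4.37516301e-04, -4.05624819e+01,  2.54240459e+01,  9.91406487e-04,
       -1.15693047e-04,  4.39143292e-06]), 'position': array([ 0.20000717, -0.4854258 ,  0.23132396]), 'tcp_rot': array([3.08173730e+00, 6.10000302e-01, 3.39371319e-05]), 'ft_force': array([ 0.21381459, -0.31433843,  0.43784851]), 'ft_torque': array([ 0.01202296, -0.04014288, -0.01241429]), 'grasp_force': 0.0, 'gripper_width': 0.9979408536371372}
```

View pics/top0.png

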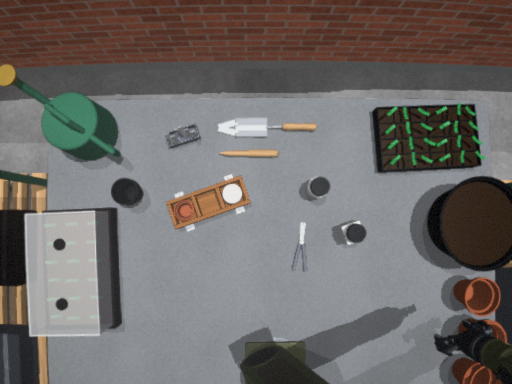

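View pics/scene0.png

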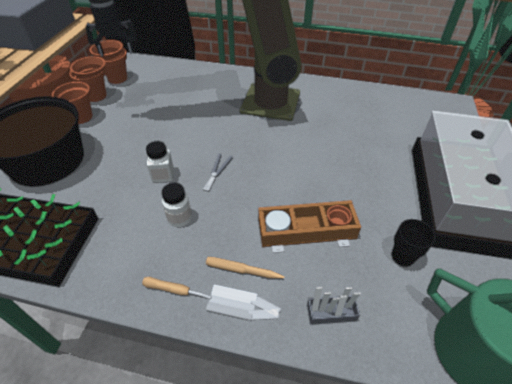

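```bash
python3 - <<'E'
from h import *
from scipy.optimize import minimize
for n in ["top","scene"]:
    P=np.load(n+"0.npy"); Q=P.reshape(-1,3)
    near=lambda c,r:Q[np.hypot(Q[:,0]-c[0],Q[:,1]-c[1])<r]
    T=near((.585,.221),.17); t=T[(T[:,2]>.047)&(T[:,2]<.064)]
    r=cv2.minAreaRect(t[:,:2].astype(np.float32)*1000); print(n,"rack",r,np.median(t[:,2]),len(t))
    J=near((.479,-.247),.08)
    print("bench z",np.nanmedian(near((.48,-.05),.05)[:,2]))
    c=J[J[:,2]>.107]; print("cap",c.mean(0),np.median(c[:,2]),np.percentile(c[:,2],90),cv2.minEnclosingCircle(c[:,:2].astype(np.float32)*1000),len(c))
    b=J[(J[:,2]>.02)&(J[:,2]<.1)]
    print("jar all",cv2.minAreaRect(b[:,:2].astype(np.float32)*1000),len(b))
    sh=J[(J[:,2]>.07)&(J[:,2]<.09)];print("shoulder",cv2.minAreaRect(sh[:,:2].astype(np.float32)*1000),len(sh))
for n,(u,v) in dict(top=(355,233),scene=(160,160)).items():
    im=cv2.imread(f"pics/{n}0.png")[v-32:v+32,u-40:u+40]
    cv2.imwrite(f"pics/{n}_j.png",cv2.resize(im,None,fx=6,fy=6,interpolation=cv2.INTER_CUBIC))
a=cv2.imread("pics/top_j.png");b=cv2.imread("pics/scene_j.png")
im=cv2.imread("pics/top0.png")[170:234,160:256]
cv2.imwrite("pics/crops.png",cv2.resize(np.vstack([np.hstack([a,b]),]),None,fx=.8,fy=.8))
E
```

```text
top rack ((581.0313110351562, 217.81199645996094), (96.36711120605469, 264.7395935058594), 19.024341583251953) 0.05408680827270085 1309
bench z -0.0003109744423233085
cap [ 0.47582359 -0.25354884  0.11897918] 0.11911772316021296 0.12203900844222222 ((475.4102783203125, -254.81439208984375), 30.728885650634766) 295
jar all ((475.39532470703125, -253.17584228515625), (67.74746704101562, 66.53654479980469), 18.607267379760742) 239
shoulder ((475.30706787109375, -253.79164123535156), (66.93848419189453, 65.73622131347656), 19.027050018310547) 135
scene rack ((579.6146850585938, 220.41336059570312), (99.42581176757812, 262.02423095703125), 18.946117401123047) 0.05340286281675988 1873
bench z -0.0006980269977119313
cap [ 0.47940975 -0.24951873  0.11716978] 0.11815216682929042 0.12014642222863947 ((474.9928283691406, -251.30006408691406), 31.384178161621094) 271
jar all ((477.876220703125, -250.72567749023438), (66.73916625976562, 67.63664245605469), 18.669448852539062) 548
shoulder ((477.0085144042969, -250.55084228515625), (65.3056640625, 65.05577850341797), 18.554046630859375) 212
```

View pics/crops.png

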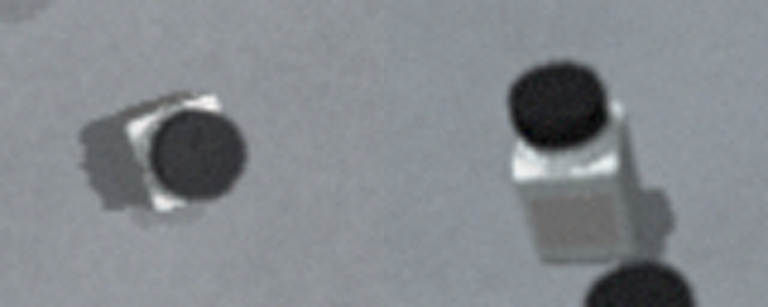

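send_rows([
  {"dx":0.02865,"dy":-0.00915},
  {"dx":0.02865,"dy":-0.00915},
  {"dx":0.02865,"dy":-0.00915},
  {"dx":0.02865,"dy":-0.00915},
  {"dx":0.02865,"dy":-0.00915},
  {"dx":0.02865,"dy":-0.00915},
  {"dx":0.02865,"dy":-0.00915},
  {"dx":0.02865,"dy":-0.00915},
  {"dx":0.02865,"dy":-0.00915},
  {"dx":0.02865,"dy":-0.00915},
  {"dx":0.02865,"dy":-0.00915},
  {"dx":0.02865,"dy":-0.00915},
  {},
  {},
], gripper=0.0854)

```text
invalid input at $.moves[0]: expected keys dx, dy, dz, wx, wy, wz
```

```bash
cat >> h.py <<'E'
def st(tx=None,ty=None):
    s=env.read_state(); R=cv2.Rodrigues(np.array(s["tcp_rot"],float))[0]
    print("t",s["t"],"pos",np.round(s["position"],4),"yaw",round(np.degrees(np.arctan2(R[1,0],R[0,0])),2),"z",np.round(R[:,2],3),"j",np.round(np.degrees(s["joints"]),1),"F",np.round(s["ft_force"],1),"M",np.round(s["ft_torque"],2),"w",round(s["gripper_width"]*85.4,1),s["grasp_force"])
    if tx is not None: print("tool delta",np.round(R.T@(np.array([tx,ty,s["position"][2]])-s["position"]),4))
    return s,R
E
python3 -c "
from h import *
st(.4762,-.2525)"
```

```text
t 1.05 pos [ 0.2    -0.4854  0.2313] yaw 22.39 z [ 0. -0. -1.] j [-67.6  14.9  -7.9  67.2   0.   90. ] F [ 0.2 -0.3  0.4] M [ 0.01 -0.04 -0.01] w 85.2 0.0
tool delta [ 0.3441 -0.1101 -0.    ]
```

All six keys are needed.

send_rows([
  {"dx":0.0287,"dy":-0.0092,"dz":0,"wx":0,"wy":0,"wz":0},
  {"dx":0.0287,"dy":-0.0092,"dz":0,"wx":0,"wy":0,"wz":0},
  {"dx":0.0287,"dy":-0.0092,"dz":0,"wx":0,"wy":0,"wz":0},
  {"dx":0.0287,"dy":-0.0092,"dz":0,"wx":0,"wy":0,"wz":0},
  {"dx":0.0287,"dy":-0.0092,"dz":0,"wx":0,"wy":0,"wz":0},
  {"dx":0.0287,"dy":-0.0092,"dz":0,"wx":0,"wy":0,"wz":0},
  {"dx":0.0287,"dy":-0.0092,"dz":0,"wx":0,"wy":0,"wz":0},
  {"dx":0.0287,"dy":-0.0092,"dz":0,"wx":0,"wy":0,"wz":0},
  {"dx":0.0287,"dy":-0.0092,"dz":0,"wx":0,"wy":0,"wz":0},
  {"dx":0.0287,"dy":-0.0092,"dz":0,"wx":0,"wy":0,"wz":0},
  {"dx":0.0287,"dy":-0.0092,"dz":0,"wx":0,"wy":0,"wz":0},
  {"dx":0.0287,"dy":-0.0092,"dz":0,"wx":0,"wy":0,"wz":0},
  {"dx":0,"dy":0,"dz":0,"wx":0,"wy":0,"wz":0},
], gripper=0.0854)

```text
t: 2.13
position: [0.4803, -0.2492, 0.2312]
tcp_rot: [-3.08, -0.618, -0.005]
ft_force: [-0.1, -0.1, 0.5]
gripper_width: 0.998
grasp_force: 0.0
```

```bash
python3 -c "
from h import *
st(.4762,-.2525)"
```

```text
t 2.1333 pos [ 0.4803 -0.2492  0.2312] yaw 22.69 z [ 0.003  0.001 -1.   ] j [-2.750e+01  1.640e+01 -5.800e+00  6.770e+01  1.000e-01  1.298e+02] F [-0.1 -0.1  0.5] M [-0.03 -0.02 -0.02] w 85.3 0.0
tool delta [-0.005   0.0015 -0.    ]
```

send_rows([
  {"dx":0,"dy":0,"dz":0,"wx":0,"wy":0,"wz":0},
  {"dx":0,"dy":0,"dz":0,"wx":0,"wy":0,"wz":0},
  {"dx":0,"dy":0,"dz":0.021,"wx":0,"wy":0,"wz":0},
  {"dx":0,"dy":0,"dz":0.021,"wx":0,"wy":0,"wz":0},
  {"dx":0,"dy":0,"dz":0.021,"wx":0,"wy":0,"wz":0},
  {"dx":0,"dy":0,"dz":0.021,"wx":0,"wy":0,"wz":0},
  {"dx":0,"dy":0,"dz":0.021,"wx":0,"wy":0,"wz":0},
  {"dx":0,"dy":0,"dz":0.021,"wx":0,"wy":0,"wz":0},
  {"dx":0,"dy":0,"dz":0.011,"wx":0,"wy":0,"wz":0},
  {"dx":0,"dy":0,"dz":0.01,"wx":0,"wy":0,"wz":0},
  {"dx":0,"dy":0,"dz":0,"wx":0,"wy":0,"wz":0},
  {"dx":0,"dy":0,"dz":0,"wx":0,"wy":0,"wz":0},
])

```text
t: 3.13
position: [0.4757, -0.2527, 0.0843]
tcp_rot: [-3.082, -0.608, 0.001]
ft_force: [0.5, -0.4, -0.5]
gripper_width: 0.999
grasp_force: 0.0
```

```bash
python3 -c "
from h import *
st(.4762,-.2525)"
```

```text
t 3.1333 pos [ 0.4757 -0.2527  0.0843] yaw 22.32 z [-0.001  0.    -1.   ] j [-28.   22.2 -20.6  47.3  -0.  129.7] F [ 0.5 -0.4 -0.5] M [ 0.   -0.04  0.05] w 85.3 0.0
tool delta [ 0.0006  0.     -0.    ]
```

send_rows([
  {"dx":0,"dy":0,"dz":0,"wx":0,"wy":0,"wz":0},
  {"dx":0,"dy":0,"dz":0,"wx":0,"wy":0,"wz":0},
  {"dx":0,"dy":0,"dz":0,"wx":0,"wy":0,"wz":0},
  {"dx":0,"dy":0,"dz":0,"wx":0,"wy":0,"wz":0},
  {"dx":0,"dy":0,"dz":0,"wx":0,"wy":0,"wz":0},
  {"dx":0,"dy":0,"dz":0,"wx":0,"wy":0,"wz":0},
], gripper=0.05, squeeze=20)

```text
t: 3.63
position: [0.4772, -0.2527, 0.0855]
tcp_rot: [3.08, 0.61, 0.002]
ft_force: [-0.8, -0.3, 5.5]
gripper_width: 0.7
grasp_force: 22.1
```

```bash
python3 -c "
from h import *
st()"
```

```text
t 3.6333 pos [ 0.4772 -0.2527  0.0855] yaw 22.39 z [ 0.002 -0.002 -1.   ] j [-27.9  22.2 -20.5  47.2  -0.  129.7] F [-0.8 -0.3  5.5] M [-0.12  0.17  0.02] w 59.8 22.055597615935767
```

send_rows([
  {"dx":0,"dy":0,"dz":0,"wx":0,"wy":0,"wz":0},
  {"dx":0,"dy":0,"dz":0,"wx":0,"wy":0,"wz":0},
  {"dx":0,"dy":0,"dz":0,"wx":0,"wy":0,"wz":0},
  {"dx":0,"dy":0,"dz":0,"wx":0,"wy":0,"wz":0},
  {"dx":0,"dy":0,"dz":0,"wx":0,"wy":0,"wz":-6},
  {"dx":0,"dy":0,"dz":0,"wx":0,"wy":0,"wz":-6},
  {"dx":0,"dy":0,"dz":0,"wx":0,"wy":0,"wz":-6},
  {"dx":0,"dy":0,"dz":0,"wx":0,"wy":0,"wz":-6},
  {"dx":0,"dy":0,"dz":0,"wx":0,"wy":0,"wz":-6},
  {"dx":0,"dy":0,"dz":0,"wx":0,"wy":0,"wz":-6},
  {"dx":0,"dy":0,"dz":0,"wx":0,"wy":0,"wz":-6},
  {"dx":0,"dy":0,"dz":0,"wx":0,"wy":0,"wz":-6},
  {"dx":0,"dy":0,"dz":0,"wx":0,"wy":0,"wz":-6},
  {"dx":0,"dy":0,"dz":0,"wx":0,"wy":0,"wz":-6},
  {"dx":0,"dy":0,"dz":0,"wx":0,"wy":0,"wz":-6},
  {"dx":0,"dy":0,"dz":0,"wx":0,"wy":0,"wz":-6},
  {"dx":0,"dy":0,"dz":0,"wx":0,"wy":0,"wz":-6},
  {"dx":0,"dy":0,"dz":0,"wx":0,"wy":0,"wz":-6},
  {"dx":0,"dy":0,"dz":0,"wx":0,"wy":0,"wz":-6},
  {"dx":0,"dy":0,"dz":0,"wx":0,"wy":0,"wz":0},
], gripper=0.0854)

```text
t: 5.3
position: [0.4762, -0.252, 0.084]
tcp_rot: [-1.745, -2.612, -0.0]
ft_force: [-0.6, 0.1, -0.1]
gripper_width: 0.999
grasp_force: 0.0
```

send_rows([
  {"dx":0,"dy":0,"dz":0,"wx":0,"wy":0,"wz":0},
  {"dx":0,"dy":0,"dz":0,"wx":0,"wy":0,"wz":0},
  {"dx":0,"dy":0,"dz":0,"wx":0,"wy":0,"wz":0},
  {"dx":0,"dy":0,"dz":0,"wx":0,"wy":0,"wz":0},
  {"dx":0,"dy":0,"dz":0,"wx":0,"wy":0,"wz":0},
  {"dx":0,"dy":0,"dz":0,"wx":0,"wy":0,"wz":0},
], gripper=0.05, squeeze=70)

```text
t: 5.8
position: [0.4759, -0.2523, 0.0845]
tcp_rot: [-1.749, -2.61, 0.001]
ft_force: [-2.3, 0.1, 4.4]
gripper_width: 0.69
grasp_force: 74.2
```

```bash
python3 -c "
from h import *
st()"
```

```text
t 5.8 pos [ 0.4759 -0.2523  0.0845] yaw 112.35 z [-0.001 -0.    -1.   ] j [-27.9  22.2 -20.6  47.3  -0.   39.7] F [-2.3  0.1  4.4] M [-0.17  0.57  0.01] w 59.0 74.2478007171303
```

send_rows([
  {"dx":0,"dy":0,"dz":-0.005,"wx":0,"wy":0,"wz":0},
  {"dx":0,"dy":0,"dz":-0.01,"wx":0,"wy":0,"wz":0},
  {"dx":0,"dy":0,"dz":-0.02,"wx":0,"wy":0,"wz":0},
  {"dx":0,"dy":0,"dz":-0.02,"wx":0,"wy":0,"wz":0},
  {"dx":0,"dy":0,"dz":-0.02,"wx":0,"wy":0,"wz":0},
  {"dx":0,"dy":0,"dz":-0.015,"wx":0,"wy":0,"wz":0},
  {"dx":0,"dy":0,"dz":0,"wx":0,"wy":0,"wz":0},
])

```text
t: 6.38
position: [0.4786, -0.2529, 0.1777]
tcp_rot: [1.744, 2.606, 0.002]
ft_force: [1.2, -1.4, -5.3]
gripper_width: 0.686
grasp_force: 77.0
```

send_rows([
  {"dx":0.011,"dy":0.0079,"dz":0,"wx":0,"wy":0,"wz":0},
  {"dx":0.021,"dy":0.0146,"dz":0,"wx":0,"wy":0,"wz":0},
  {"dx":0.021,"dy":0.0146,"dz":0,"wx":0,"wy":0,"wz":0},
  {"dx":0.021,"dy":0.0146,"dz":0,"wx":0,"wy":0,"wz":0},
  {"dx":0.021,"dy":0.0146,"dz":0,"wx":0,"wy":0,"wz":0},
  {"dx":0.021,"dy":0.0146,"dz":0,"wx":0,"wy":0,"wz":0},
  {"dx":0.021,"dy":0.0146,"dz":0,"wx":0,"wy":0,"wz":0},
  {"dx":0.021,"dy":0.0146,"dz":0,"wx":0,"wy":0,"wz":0},
  {"dx":0.021,"dy":0.0146,"dz":0,"wx":0,"wy":0,"wz":0},
  {"dx":0.021,"dy":0.0146,"dz":0,"wx":0,"wy":0,"wz":0},
  {"dx":0.021,"dy":0.0146,"dz":0,"wx":0,"wy":0,"wz":0},
  {"dx":0.021,"dy":0.0146,"dz":0,"wx":0,"wy":0,"wz":0},
  {"dx":0.021,"dy":0.0146,"dz":0,"wx":0,"wy":0,"wz":0},
  {"dx":0.021,"dy":0.0146,"dz":0,"wx":0,"wy":0,"wz":0},
  {"dx":0.021,"dy":0.0146,"dz":0,"wx":0,"wy":0,"wz":0},
  {"dx":0.021,"dy":0.0146,"dz":0,"wx":0,"wy":0,"wz":0},
  {"dx":0.021,"dy":0.0146,"dz":0,"wx":0,"wy":0,"wz":0},
  {"dx":0.021,"dy":0.0146,"dz":0,"wx":0,"wy":0,"wz":0},
  {"dx":0.021,"dy":0.0146,"dz":0,"wx":0,"wy":0,"wz":0},
  {"dx":0.007,"dy":0.0051,"dz":0,"wx":0,"wy":0,"wz":0},
])

```text
t: 8.05
position: [0.5801, 0.2234, 0.1723]
tcp_rot: [-1.742, -2.611, -0.002]
ft_force: [0.7, 0.3, -5.3]
gripper_width: 0.682
grasp_force: 77.0
```

send_rows([
  {"dx":0,"dy":0,"dz":0,"wx":0,"wy":0,"wz":0},
  {"dx":0,"dy":0,"dz":0,"wx":0,"wy":0,"wz":0},
  {"dx":0,"dy":0,"dz":0,"wx":0,"wy":0,"wz":0},
])

```text
t: 8.3
position: [0.5794, 0.2181, 0.1732]
tcp_rot: [-1.748, -2.609, 0.004]
ft_force: [0.9, 0.3, -5.4]
gripper_width: 0.681
grasp_force: 77.0
```

```bash
python3 - <<'E'
from h import *
s,R=st(.58,.219)
c=s["position"]
for n in ["scene","top"]:
    s=env.snapshot(n); save(s,n+"1"); P=cloud(s); np.save(n+"1.npy",P)
    Q=P.reshape(-1,3); Q=Q[np.hypot(Q[:,0]-c[0],Q[:,1]-c[1])<.06]
    b=Q[(Q[:,2]>.1)&(Q[:,2]<.165)]
    print(n,len(b),cv2.minAreaRect(b[:,:2].astype(np.float32)*1000) if len(b)>5 else "")
a=cv2.imread("pics/scene1.png")[120:270,220:380];b=cv2.imread("pics/top1.png")[130:280,130:290]
cv2.imwrite("pics/c1.png",cv2.resize(np.hstack([a,b]),(768,360),interpolation=cv2.INTER_CUBIC))
E
```

```text
t 8.3 pos [0.5794 0.2181 0.1732] yaw 112.37 z [-0.003 -0.002 -1.   ] j [20.6 25.8 -0.1 64.2 -0.  88.3] F [ 0.9  0.3 -5.4] M [ 0.01 -0.02  0.02] w 58.2 76.98137112893164
tool delta [ 0.0006  0.0009 -0.    ]
scene 524 ((599.6214599609375, 208.90597534179688), (85.49182891845703, 43.80113983154297), 65.95375061035156)
top 40 ((586.5657958984375, 187.8229522705078), (68.49703979492188, 22.705780029296875), 4.287940979003906)
```

View pics/c1.png

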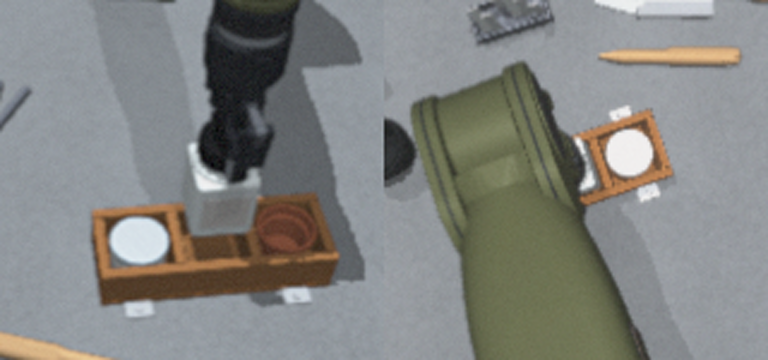

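```bash
python3 - <<'E'
from h import *
P=np.load("scene1.npy"); a=np.radians(18.9); c=np.array([.580,.2185])
ex=np.array([np.cos(a),np.sin(a)]); ey=np.array([-ex[1],ex[0]])
Q=P.reshape(-1,3); D=Q[:,:2]-c; lx=D@ex; ly=D@ey; z=Q[:,2]
m=(abs(lx)<.045)&(abs(ly)<.045)&(z>.1)&(z<.162)
def pl(m,ax,n):
    A=np.c_[np.where(ax==0,ly[m],lx[m]),z[m]-.13,np.ones(m.sum())]; b=lx[m] if ax==0 else ly[m]
    w=np.ones(len(b),bool)
    for _ in range(4):
        k=np.linalg.lstsq(A[w],b[w],rcond=None)[0]; r=b-A@k; w=abs(r)<.003
    print(n,w.sum(),"yaw/tilt slope deg",np.degrees(k[:2]).round(2),"offset mm",k[2]*1e3)
pl(m&(lx>.028)&(abs(ly)<.027),0,"front +x")
pl(m&(ly<-.028)&(abs(lx)<.027),1,"-y")
pl(m&(ly>.028)&(abs(lx)<.027),1,"+y")
f=m&(lx>.028); print("front y extent",np.percentile(ly[f],[1,5,95,99])*1e3,"zmin",np.percentile(z[(abs(lx)<.045)&(abs(ly)<.03)&(lx>.028)&(z>.07)],[1,5]))
# rack in rack axes, both initial views: outer/inner wall positions at z~.055
for n in ["top","scene"]:
    q=np.load(n+"0.npy").reshape(-1,3); d=q[:,:2]-c; u=d@ex; v=d@ey; t=(q[:,2]>.045)&(q[:,2]<.062)&(abs(u)<.07)&(abs(v)<.15)
    for nm,co,ot in(("x",u,v),("y",v,u)):
        s=t&((abs(ot)<.03) if nm=="x" else (abs(ot)<.025))
        h,e=np.histogram(co[s]*1e3,bins=np.arange(-140,141,4)); print(n,nm,[(int(e[i]),int(h[i])) for i in range(len(h)) if h[i]>2 and abs(e[i])<62])
E
```

```text
front +x 330 yaw/tilt slope deg [0.13 0.42] offset mm 31.67732627098628
-y 106 yaw/tilt slope deg [ 0.04 -0.07] offset mm -32.27527110810787
+y 0 yaw/tilt slope deg [0. 0.] offset mm 0.0
front y extent [-31.05643782 -28.84768039  25.74248589  28.4671018 ] zmin [0.1012311  0.13935726]
top x [(-48, 21), (-44, 22), (-40, 22), (-36, 3), (36, 22), (40, 22), (44, 23)]
top y [(-60, 10), (-56, 4), (-52, 9), (-48, 19), (-44, 19), (-40, 11), (32, 8), (36, 18), (40, 20), (44, 10), (48, 4), (52, 7), (56, 5), (60, 3)]
scene x [(-48, 16), (-44, 22), (-40, 41), (-36, 27), (36, 22), (40, 28), (44, 47), (48, 27)]
scene y [(-60, 22), (-56, 18), (-52, 7), (-48, 14), (-44, 23), (-40, 24), (-36, 14), (36, 34), (40, 21), (44, 23), (48, 6), (52, 15), (56, 9), (60, 9)]
```

send_rows([
  {"dx":0,"dy":0.001,"dz":0.01,"wx":0,"wy":0,"wz":0},
  {"dx":0,"dy":0,"dz":0.01,"wx":0,"wy":0,"wz":0},
  {"dx":0,"dy":0,"dz":0.005,"wx":0,"wy":0,"wz":0},
  {"dx":0,"dy":0,"dz":0.004,"wx":0,"wy":0,"wz":0},
  {"dx":0,"dy":0,"dz":0.004,"wx":0,"wy":0,"wz":0},
  {"dx":0,"dy":0,"dz":0.004,"wx":0,"wy":0,"wz":0},
  {"dx":0,"dy":0,"dz":0.004,"wx":0,"wy":0,"wz":0},
  {"dx":0,"dy":0,"dz":0.004,"wx":0,"wy":0,"wz":0},
  {"dx":0,"dy":0,"dz":0,"wx":0,"wy":0,"wz":0},
])

```text
t: 9.15
position: [0.5809, 0.2193, 0.1283]
tcp_rot: [-1.747, -2.61, 0.002]
ft_force: [-0.4, -1.3, -4.5]
gripper_width: 0.685
grasp_force: 76.8
```

```bash
python3 -c "
from h import *
st(.58,.219)"
```

```text
t 9.15 pos [0.5809 0.2193 0.1283] yaw 112.4 z [-0.001 -0.    -1.   ] j [20.7 27.5 -4.3 58.3  0.  88.3] F [-0.4 -1.3 -4.5] M [ 0.01  0.02 -0.02] w 58.5 76.84820615686476
tool delta [ 0.0001 -0.0009  0.    ]
```

send_rows([
  {"dx":0,"dy":0,"dz":0.004,"wx":0,"wy":0,"wz":0},
  {"dx":0,"dy":0,"dz":0.006,"wx":0,"wy":0,"wz":0},
  {"dx":0,"dy":0,"dz":0.006,"wx":0,"wy":0,"wz":0},
  {"dx":0,"dy":0,"dz":0.006,"wx":0,"wy":0,"wz":0},
  {"dx":0,"dy":0,"dz":0.005,"wx":0,"wy":0,"wz":0},
  {"dx":0,"dy":0,"dz":0.003,"wx":0,"wy":0,"wz":0},
  {"dx":0,"dy":0,"dz":0.002,"wx":0,"wy":0,"wz":0},
  {"dx":0,"dy":0,"dz":0,"wx":0,"wy":0,"wz":0},
])

```text
t: 9.82
position: [0.5811, 0.2193, 0.0966]
tcp_rot: [-1.748, -2.61, 0.001]
ft_force: [-0.6, 0.4, -5.2]
gripper_width: 0.681
grasp_force: 76.9
```

send_rows([
  {"dx":0,"dy":0,"dz":0.002,"wx":0,"wy":0,"wz":0},
  {"dx":0,"dy":0,"dz":0.001,"wx":0,"wy":0,"wz":0},
  {"dx":0,"dy":0,"dz":0,"wx":0,"wy":0,"wz":0},
])

```text
t: 10.07
position: [0.5815, 0.2194, 0.0943]
tcp_rot: [1.748, 2.61, 0.0]
ft_force: [-0.1, -0.5, -5.8]
gripper_width: 0.684
grasp_force: 76.9
```

```bash
python3 -c "
from h import *
st(.58,.219)"
```

```text
t 10.0667 pos [0.5815 0.2194 0.0943] yaw 112.39 z [ 0.  0. -1.] j [20.7 28.9 -7.3 53.8 -0.  88.3] F [-0.1 -0.5 -5.8] M [ 0.06  0.01 -0.06] w 58.4 76.93336572032422
tool delta [ 0.0002 -0.0015 -0.    ]
```

send_rows([
  {"dx":0,"dy":0,"dz":0.001,"wx":0,"wy":0,"wz":0},
  {"dx":0,"dy":0,"dz":0.001,"wx":0,"wy":0,"wz":0},
  {"dx":0,"dy":0,"dz":0,"wx":0,"wy":0,"wz":0},
  {"dx":0,"dy":0,"dz":0,"wx":0,"wy":0,"wz":0},
])

```text
t: 10.4
position: [0.5816, 0.2195, 0.0926]
tcp_rot: [1.748, 2.61, 0.001]
ft_force: [0.0, -0.2, -4.3]
gripper_width: 0.686
grasp_force: 77.3
```

send_rows([
  {"dx":0,"dy":0,"dz":0.001,"wx":0,"wy":0,"wz":0},
  {"dx":0,"dy":0,"dz":0,"wx":0,"wy":0,"wz":0},
  {"dx":0,"dy":0,"dz":0,"wx":0,"wy":0,"wz":0},
])

```text
t: 10.65
position: [0.5817, 0.2196, 0.0924]
tcp_rot: [1.747, 2.61, 0.002]
ft_force: [-2.9, 0.1, 4.2]
gripper_width: 0.684
grasp_force: 78.0
```

send_rows([
  {"dx":0,"dy":0,"dz":0.0003,"wx":0,"wy":0,"wz":-2},
  {"dx":0,"dy":0,"dz":0,"wx":0,"wy":0,"wz":-4},
  {"dx":0,"dy":0,"dz":0,"wx":0,"wy":0,"wz":-4},
  {"dx":0,"dy":0,"dz":0,"wx":0,"wy":0,"wz":-4},
  {"dx":0,"dy":0,"dz":0,"wx":0,"wy":0,"wz":-4},
  {"dx":0,"dy":0,"dz":0,"wx":0,"wy":0,"wz":-4},
  {"dx":0,"dy":0,"dz":0,"wx":0,"wy":0,"wz":-4},
  {"dx":0,"dy":0,"dz":0,"wx":0,"wy":0,"wz":-4},
])

```text
t: 11.32
position: [0.5824, 0.22, 0.0932]
tcp_rot: [1.009, 2.973, 0.004]
ft_force: [-3.8, -0.9, 11.0]
gripper_width: 0.68
grasp_force: 78.6
```

```bash
python3 -c "
from h import *
st(.58,.219)"
```

```text
t 11.3167 pos [0.5824 0.22   0.0932] yaw 142.51 z [ 0.003  0.002 -1.   ] j [20.7 28.9 -7.4 53.4  0.  58.2] F [-3.8 -0.9 11. ] M [-0.03  0.65 -0.45] w 58.1 78.6374840978533
tool delta [ 0.0013 -0.0022 -0.    ]
```

send_rows([
  {"dx":0,"dy":0,"dz":0,"wx":0,"wy":0,"wz":-4},
  {"dx":0,"dy":0,"dz":-0.0002,"wx":0,"wy":0,"wz":-4},
  {"dx":0,"dy":0,"dz":0,"wx":0,"wy":0,"wz":-4},
  {"dx":0,"dy":0,"dz":-0.0002,"wx":0,"wy":0,"wz":-4},
  {"dx":0,"dy":0,"dz":0,"wx":0,"wy":0,"wz":-4},
  {"dx":0,"dy":0,"dz":-0.0002,"wx":0,"wy":0,"wz":-4},
  {"dx":0,"dy":0,"dz":0,"wx":0,"wy":0,"wz":-4},
  {"dx":0,"dy":0,"dz":0,"wx":0,"wy":0,"wz":-4},
])

```text
t: 11.98
position: [0.5821, 0.2197, 0.0944]
tcp_rot: [0.15, 3.135, 0.002]
ft_force: [-5.3, -2.5, 13.8]
gripper_width: 0.687
grasp_force: 79.0
```

```bash
python3 -c "
from h import *
st(.58,.219)"
```

```text
t 11.9833 pos [0.5821 0.2197 0.0944] yaw 174.51 z [ 0.003  0.001 -1.   ] j [20.7 28.9 -7.4 53.6  0.  26.2] F [-5.3 -2.5 13.8] M [-0.35  0.96 -0.52] w 58.7 78.99192036129534
tool delta [ 0.002  -0.0009 -0.    ]
```

send_rows([
  {"dx":0,"dy":0,"dz":-0.0003,"wx":0,"wy":0,"wz":-4},
  {"dx":0,"dy":0,"dz":0,"wx":0,"wy":0,"wz":-4},
  {"dx":0,"dy":0,"dz":-0.0003,"wx":0,"wy":0,"wz":-4},
  {"dx":0,"dy":0,"dz":0,"wx":0,"wy":0,"wz":-4},
  {"dx":0,"dy":0,"dz":-0.0003,"wx":0,"wy":0,"wz":-4},
])

```text
t: 12.4
position: [0.5821, 0.2194, 0.0951]
tcp_rot: [-0.396, 3.114, 0.001]
ft_force: [-4.3, -2.1, 9.8]
gripper_width: 0.688
grasp_force: 78.9
```

send_rows([
  {"dx":0,"dy":0,"dz":0,"wx":0,"wy":0,"wz":-4},
  {"dx":0,"dy":0,"dz":-0.0003,"wx":0,"wy":0,"wz":-4},
  {"dx":0,"dy":0,"dz":0,"wx":0,"wy":0,"wz":-4},
  {"dx":0,"dy":0,"dz":0,"wx":0,"wy":0,"wz":0},
])

```text
t: 12.73
position: [0.5823, 0.2193, 0.0951]
tcp_rot: [-0.72, 3.055, -0.001]
ft_force: [-3.5, -1.8, 10.4]
gripper_width: 0.687
grasp_force: 78.8
```

```bash
python3 -c "
from h import *
st(.58,.219)"
```

```text
t 12.7333 pos [0.5823 0.2193 0.0951] yaw -153.49 z [ 0.003  0.    -1.   ] j [20.7 28.8 -7.3 53.7 -0.  -5.9] F [-3.5 -1.8 10.4] M [-0.43  0.74  0.14] w 58.7 78.77765923272818
tool delta [ 0.0022  0.0008 -0.    ]
```

send_rows([
  {"dx":0,"dy":0,"dz":0,"wx":0,"wy":0,"wz":-3},
  {"dx":0,"dy":0,"dz":0,"wx":0,"wy":0,"wz":-3},
])

```text
t: 12.9
position: [0.5823, 0.2192, 0.0951]
tcp_rot: [-0.877, 3.014, -0.001]
ft_force: [-3.8, -3.0, 11.1]
gripper_width: 0.69
grasp_force: 78.7
```

```bash
python3 -c "
from h import *
st(.58,.219)"
```

```text
t 12.9 pos [0.5823 0.2192 0.0951] yaw -147.53 z [ 0.003  0.    -1.   ] j [ 20.7  28.8  -7.3  53.7  -0.1 -11.8] F [-3.8 -3.  11.1] M [-0.49  0.71 -0.24] w 58.9 78.6972939921543
tool delta [ 0.0021  0.0011 -0.    ]
```

send_rows([
  {"dx":0,"dy":0,"dz":0,"wx":0,"wy":0,"wz":-4},
  {"dx":0,"dy":0,"dz":0,"wx":0,"wy":0,"wz":-4},
  {"dx":0,"dy":0,"dz":0,"wx":0,"wy":0,"wz":-2},
])

```text
t: 13.15
position: [0.5823, 0.219, 0.0951]
tcp_rot: [-1.137, 2.926, -0.002]
ft_force: [-3.0, -2.6, 10.8]
gripper_width: 0.685
grasp_force: 78.7
```

send_rows([
  {"dx":0,"dy":0,"dz":-0.002,"wx":0,"wy":0,"wz":0},
  {"dx":0,"dy":0,"dz":-0.002,"wx":0,"wy":0,"wz":0},
  {"dx":0,"dy":0,"dz":0,"wx":0,"wy":0,"wz":0},
])

```text
t: 13.4
position: [0.582, 0.2192, 0.0971]
tcp_rot: [-1.135, 2.929, -0.001]
ft_force: [-0.1, -2.5, 0.9]
gripper_width: 0.687
grasp_force: 77.6
```

```bash
python3 -c "
from h import *
st(.58,.219)"
```

```text
t 13.4 pos [0.582  0.2192 0.0971] yaw -137.64 z [ 0.001 -0.    -1.   ] j [ 20.7  28.8  -7.   54.1  -0.  -21.7] F [-0.1 -2.5  0.9] M [-0.46 -0.06 -0.02] w 58.7 77.61974437627941
tool delta [ 0.0016  0.0012 -0.    ]
```

send_rows([
  {"dx":0,"dy":0,"dz":-0.002,"wx":0,"wy":0,"wz":0},
  {"dx":0,"dy":0,"dz":-0.002,"wx":0,"wy":0,"wz":0},
  {"dx":0,"dy":0,"dz":-0.002,"wx":0,"wy":0,"wz":0},
  {"dx":0,"dy":0,"dz":0,"wx":0,"wy":0,"wz":0},
])

```text
t: 13.73
position: [0.5814, 0.2196, 0.1031]
tcp_rot: [-1.136, 2.929, 0.001]
ft_force: [-0.3, -1.2, -0.5]
gripper_width: 0.683
grasp_force: 77.5
```

```bash
python3 -c "
from h import *
st(.58,.219)"
```

```text
t 13.7333 pos [0.5814 0.2196 0.1031] yaw -137.61 z [-0.  0. -1.] j [ 20.7  28.5  -6.5  54.9   0.  -21.7] F [-0.3 -1.2 -0.5] M [-0.17  0.17  0.01] w 58.3 77.51565798651427
tool delta [ 0.0015  0.0005 -0.    ]
```

send_rows([
  {"dx":0,"dy":0,"dz":-0.004,"wx":0,"wy":0,"wz":0},
  {"dx":0,"dy":0,"dz":-0.005,"wx":0,"wy":0,"wz":0},
  {"dx":0,"dy":0,"dz":-0.005,"wx":0,"wy":0,"wz":0},
  {"dx":0,"dy":0,"dz":-0.005,"wx":0,"wy":0,"wz":0},
  {"dx":0,"dy":0,"dz":-0.005,"wx":0,"wy":0,"wz":0},
  {"dx":0,"dy":0,"dz":-0.004,"wx":0,"wy":0,"wz":0},
  {"dx":0,"dy":0,"dz":0,"wx":0,"wy":0,"wz":0},
  {"dx":0,"dy":0,"dz":0,"wx":0,"wy":0,"wz":0},
  {"dx":0,"dy":0,"dz":0,"wx":0,"wy":0,"wz":0},
])

```text
t: 14.48
position: [0.5813, 0.2194, 0.1307]
tcp_rot: [1.136, -2.929, -0.0]
ft_force: [-0.3, -0.2, -0.9]
gripper_width: 0.685
grasp_force: 77.5
```

```bash
python3 - <<'E'
from h import *
s,R=st(.58,.219); c=s["position"][:2]; print("tilt ok",R[2])
s=env.snapshot("scene"); save(s,"scene2"); P=cloud(s)
s2=env.snapshot("top"); save(s2,"top2")
for n in("mouth","cap","jar"): print(n,[(np.round(b["position"],3).tolist(),round(b["p"],2)) for b in env.boxes_of(s,n)[:2]])
a=np.radians(18.9); ex=np.array([np.cos(a),np.sin(a)]); ey=np.array([-ex[1],ex[0]])
Q=P.reshape(-1,3); D=Q[:,:2]-c; lx=D@ex; ly=D@ey; z=Q[:,2]
def pl(m,ax,n):
    A=np.c_[ly[m] if ax==0 else lx[m],np.ones(m.sum())]; b=lx[m] if ax==0 else ly[m]; w=np.ones(len(b),bool)
    for _ in range(4):
        k=np.linalg.lstsq(A[w],b[w],rcond=None)[0]; w=abs(b-A@k)<.003
    print(n,w.sum(),np.degrees(k[0]).round(1),k[1]*1e3)
m=(abs(lx)<.045)&(abs(ly)<.045)&(z>.06)&(z<.088)
pl(m&(lx>.026)&(abs(ly)<.027),0,"front"); pl(m&(ly<-.026)&(abs(lx)<.027),1,"-y")
for zl,zh,nm in((.104,.117,"neck"),(.148,.163,"cap")):
    q=Q[(abs(lx)<.05)&(abs(ly)<.05)&(z>zl)&(z<zh)]; x,y=(q[:,:2]-c).T*1e3
    k=np.linalg.lstsq(np.c_[2*x,2*y,np.ones(len(x))],x*x+y*y,rcond=None)[0]
    print(nm,len(x),"centre rel tcp",k[:2],"r",np.sqrt(k[2]+k[0]**2+k[1]**2))
im=s["frame"][100:260,230:390,::-1]
cv2.imwrite("pics/c2.png",cv2.resize(im,(600,600),interpolation=cv2.INTER_CUBIC))
E
```

```text
t 14.4833 pos [0.5813 0.2194 0.1307] yaw -137.61 z [-0. -0. -1.] j [ 20.7  27.4  -4.1  58.5   0.  -21.7] F [-0.3 -0.2 -0.9] M [-0.01 -0.01 -0.01] w 58.5 77.49720037914813
tool delta [0.0012 0.0006 0.    ]
tilt ok [ 2.06924702e-04  1.29528895e-04 -9.99999970e-01]
mouth [([0.605, 0.216, 0.094], 0.66), ([0.599, 0.227, 0.169], 0.21)]
cap [([0.594, 0.225, 0.166], 0.59)]
jar [([0.602, 0.222, 0.087], 0.87)]
front 140 -2.1 33.401336632484806
-y 58 2.0 -31.70467233602447
neck 78 centre rel tcp [ 2.86106031 -1.05383216] r 21.188613515991413
cap 127 centre rel tcp [-2.18911986 -4.64368913] r 34.066009625063316
```

View pics/c2.png

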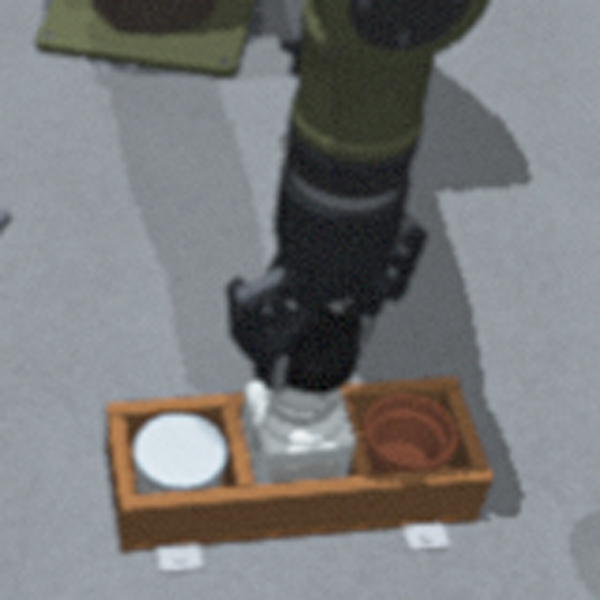

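```bash
python3 -c "
from h import *
print(env.finish_job())"
```

```text
the job is handed in; nothing more can be done
None
```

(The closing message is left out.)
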